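# Nest sleeve, mould and plug in the jigger's cup-head

### The job

Set up the jigger for the next run: seat the collared aluminium reducing sleeve in the steel cup-head, then the slim plaster mould in the sleeve, then the wooden plug in the mould. Lower each one gently until its shoulder lies flat and fully home, without dropping or ramming it, let go of it before the next, and leave the pots, the fat mould, the wide ring, the jar and the brush where they are.

Things in the scene. Friction and masses are not known exactly. Their poses are not given: they have to be found in the camera images.
- cuphead: The jigger's fixed steel cup-head: a round cup, 92 mm across and 100 mm tall over the bench, on a round foot 120 mm across and 26 mm high, with a tapered socket opening upward. Origin: on its axis at bench level; z up. A post stands beside it, 120 mm from its axis, towards the body's +x+y diagonal (yaw + 45 degrees).
- cuphead_mouth (a point): Centre of the cup-head's mouth, in the plane of its rim, 100 mm above the bench. The socket is 58 mm in diameter there and narrows downward by 2.4 mm of diameter per 10 mm; it is 68 mm deep.
- post_top (a point): Top of the jigger's fixed upright post, 260 mm above the bench; 22 mm in diameter, 32 mm at the collar at its top. The idle forming arm hangs from it on the side away from the cup-head, to about 85 mm from the post's axis, its blade 120 to 180 mm above the bench.
- sleeve: Bare aluminium reducing sleeve, 95 mm tall, 0.3 kg, bored through. Lower 55 mm tapered: 42 mm across at the bottom, 55 mm on top. Upper 40 mm: straight collar 66 mm across, to be gripped; its underside rests on the cup-head's rim when home, the origin then 55 mm below point cuphead_mouth; 1.5 mm play all round. Starts upright, narrow end down. Origin: centre of underside; z up.
- sleeve_mouth (a point): Centre of the sleeve's mouth at the top of its collar, 95 mm above the sleeve's origin. The bore is 46 mm in diameter there and narrows downward by 2.4 mm per 10 mm.
- mould: Slim plaster cup mould, 95 mm tall, 0.24 kg. Lower 55 mm tapered: 30 mm across at the bottom, 43 mm on top. Upper 40 mm: straight collar 54 mm across, to be gripped; its underside rests on the sleeve's top when home, the origin then 55 mm below point sleeve_mouth; 1.5 mm play all round. Starts upright, narrow end down. Origin: centre of underside; z up.
- mould_mouth (a point): Centre of the mould's mouth, 95 mm above the mould's origin. The cavity is 38 mm in diameter there, narrows downward by 2.4 mm per 10 mm and is 60 mm deep.
- plug: Turned wooden plug, 100 mm tall, 0.11 kg. Lower 50 mm tapered: 23 mm across at the bottom, 35 mm on top. Then a flange 47 mm across, 8 mm thick, which rests on the mould's top when home (origin 50 mm below point mould_mouth; 1.5 mm play); above it a round knob 30 mm across, 42 mm tall, to be gripped. Starts upright, narrow end down. Origin: centre of underside; z up.
- pot_a: Bystander: barrel-shaped unfired clay pot, 72 mm across at its widest, 80 mm tall, standing close beside the sleeve. Origin: centre of its underside.
- fat_mould: Bystander: fat plaster mould, 72 mm across, 70 mm tall, standing close beside the slim mould; too wide to fit. Origin: centre of its underside.
- wide_ring: Bystander: short wide aluminium ring, 71 mm across, 50 mm tall, without a collar, standing close beside the plug; too wide to fit. Origin: centre of its underside.
- pot_b: Bystander: clay pot like pot_a, at the back right of the bench.
- pot_c: Bystander: clay pot like pot_a, at the back left of the bench.
- jar: Bystander: clear jar with a steel cap, 60 mm across, 85 mm tall, on the right of the bench. Origin: centre of its underside.
- brush: Bystander: brush lying on the bench near the robot, about 200 mm long along its x axis, under 40 mm high.
Not all that is in view belongs to the job. What is shaped like the plug but orange is not meant. Leave any yellow look-alike of the mould alone.

How it is judged:
On the way, in this order (a step that is already met when the one before it is completed fails the run):
1. the sleeve is home in the cup-head and let go (z of sleeve in the frame of cuphead_mouth between -0.0575 and -0.0525 m and horizontal distance between sleeve and cuphead_mouth below 0.004 m and angle between sleeve's own z axis and vertical below 0.05 rad and contact force between the fingers and sleeve below 0.2 N), for 0.2 s.
2. the mould is home in the sleeve and let go (z of sleeve in the frame of cuphead_mouth between -0.0575 and -0.0525 m and horizontal distance between sleeve and cuphead_mouth below 0.004 m and angle between each of sleeve, mould's own z axis and vertical below 0.05 rad and z of mould in the frame of sleeve_mouth between -0.0575 and -0.0525 m and horizontal distance between mould and sleeve_mouth below 0.004 m and contact force between the fingers and mould below 0.2 N), for 0.2 s.
3. the plug is home in the mould and let go (z of sleeve in the frame of cuphead_mouth between -0.0575 and -0.0525 m and horizontal distance between sleeve and cuphead_mouth below 0.004 m and angle between each of sleeve, mould, plug's own z axis and vertical below 0.05 rad and z of mould in the frame of sleeve_mouth between -0.0575 and -0.0525 m and horizontal distance between mould and sleeve_mouth below 0.004 m and z of plug in the frame of mould_mouth between -0.0525 and -0.0475 m and horizontal distance between plug and mould_mouth below 0.004 m and contact force between the fingers and plug below 0.2 N), for 0.2 s.
At the end, for the whole second after the job is handed in: Sleeve in cup-head, mould in sleeve and plug in mould: each within 2.5 mm of its fully home depth (shoulder on rim), within 4 mm of the axis of what it sits in, upright within 0.05 rad and at rest; no bystander more than 30 mm from where it stood or knocked over (z of sleeve in the frame of cuphead_mouth between -0.0575 and -0.0525 m and horizontal distance between sleeve and cuphead_mouth below 0.004 m and angle between each of sleeve, mould, plug's own z axis and vertical below 0.05 rad and z of mould in the frame of sleeve_mouth between -0.0575 and -0.0525 m and horizontal distance between mould and sleeve_mouth below 0.004 m and z of plug in the frame of mould_mouth between -0.0525 and -0.0475 m and horizontal distance between plug and mould_mouth below 0.004 m and linear speed of each of sleeve, mould, plug below 0.02 m/s); the robot touches nothing.
It fails at once if a bystander was pushed more than 30 mm or knocked over (distance of any of pot_a, pot_b, pot_c, fat_mould, wide_ring, jar, brush from where it was at the start of the episode above 0.03 m or angle between any of pot_a, pot_b, pot_c, fat_mould, wide_ring, jar's own z axis and vertical above 0.4 rad).
It fails at once if sleeve, mould or plug was dropped (moving faster than 0.5 m/s out of the fingers) ((linear speed of sleeve above 0.5 m/s and contact force between the fingers and sleeve below 0.2 N) or (linear speed of mould above 0.5 m/s and contact force between the fingers and mould below 0.2 N) or (linear speed of plug above 0.5 m/s and contact force between the fingers and plug below 0.2 N)).
It fails at once if a part was rammed into its seat (over 60 N) (contact force between sleeve and cuphead above 60 N or contact force between mould and sleeve above 60 N or contact force between plug and mould above 60 N).
It also fails if it takes over 72 s, if anything falls off the work surface, if the arm or the gripper's body presses on something with over 40 N, if the wrist force passes 120 N, or if a joint passes its speed limit or range.

### The arm

A 6-joint arm with a two-finger parallel gripper is mounted at the origin on the work surface. World frame = base frame: x ahead of the robot, y to its left, z up, the work surface at z = 0. Lengths are in m, angles in rad, forces in N, time in s.
With the tool pointing down it reaches from about 0.3 to 0.875 m from the base axis. Payload 6.4 kg.
Tool frame: the origin (TCP) lies where the fingers leave the gripper's body, on its centre line; the fingertips stand 64 mm ahead of it and the grasp point (between the pads) lies 45 mm ahead of it; z points along the fingers, y is the line along which they close (so a half turn about z gives the same grasp; the last joint's range is limited). The gripper opens to 88 mm and grips with 3 to 60 N. Pads are 18 mm wide; open, the fingers measure 123 mm over their backs; the gripper's body (75 mm by 187 mm) begins 45 mm behind the grasp point.
Start: joints at [-1.353, 0.181, 1.607, -0, 1.354, -0.206], TCP at [0.236, -0.524, 0.303] pointing down, gripper open.
Joint ranges: [-2.99, 2.99], [-0.89, 2.07], [0.3, 2.58], [-1.14, 4.28], [0, 2.63], [-3.12, 3.12]. Speed limits (rad/s): [2.57, 2.57, 3.01, 3.14, 3.14, 3.14].

### API

Orientations are given as a rotation vector (axis times angle).
In Python, from cell import * gives the robot as it stands.
- The arm moves only by the tool move_arm, never from a script. Its argument "motion" is one flat list of numbers, 5 for each row, row after row: the shift along the tool's x, y, z in cm, then the turn about the tool's z in degrees, then the gripper's target within -1 to 1 (fully open at 1, half-way at 0, shut at -1). A call has 1 to 12 rows; each row is the pose to reach, as a shift and turn from the pose commanded when the call began, along the tool's axes at that moment; what a row does not reach only later rows make up. A row lasts 1/8 s, in which the tool goes at most 62.5 mm and 10.7 degrees, less where a joint would pass 70% of its speed; a pose out of reach is approached as far as the arm can. A call with a gripper value outside its range is refused whole. The fingers move at their own pace and stop on an object; the grip force is fixed at half the most. Time passes only in rows, so rows that repeat a pose let the fingers close. It gives the time, the measured TCP pose, the force, the opening and the grip force at its end, in the units of the state.
- get_state(): the state, without advancing time (a new reading comes with each control period).
- camera(name): name is "scene" or "top" or "wrist"; returns (picture, depth): 384x512x3 uint8, blue, green, red; 384x512 float32, m along the optical axis (not along the pixel's ray), 0 where there is no reading.
- calibration(name): a dict with "vertical_fov" (degrees; the focal length in pixels is half the picture's height over the tangent of half this angle, whatever the lens; pixels are square), "cx", "cy" (the principal point, pixels), "D" ([k1, k2, p1, p2, k3] as OpenCV has them; the pictures are not rectified), "world_from_camera" (4x4, takes a point from camera to world coordinates); the wrist camera has in their place "mount" (4x4, takes a point from camera to tool coordinates, whose origin is the TCP and whose axes are the flange's). Camera axes: x right, y down, z forward; pixel columns grow to the right and rows downward; lengths in m; the calibration is good to about 2 mm. A picture is of the moment at which its call begins: read the wrist's pose just before it. calibration takes no time and is no camera call.
- job_done(): hands the job in; it is judged then, once.
The state is a dict: "clock": time; "q": joint angles; "dq": joint speeds; "joint_efforts": joint torques, N m; "tool_pos": TCP position; "ee_rot": TCP orientation; "force": force on the tool from outside, world axes, zero at the start; "ft_torque": the same for the moment, N m; "grip_width": opening from 0.0 (shut) to 1.0 (fully open); "grip_force": force on a finger pad.
Only numpy, scipy, OpenCV 4.12 (cv2) and the standard library are available. Lean on these libraries where they do the work, as an engineer would, in place of code of your own. Each camera call takes 0.05 s, during which the arm holds its last target. There are 200 camera calls.

## Working session

There is one attempt and no reset: what is moved stays moved. The work goes in short steps, Python scripts to look and compute and a tool call to move; the robot and the scene stay as the last step left them, time stands still between calls to the robot, and variables do not carry over. Pictures are saved under pics/ and viewed, at most 10 in all, crops included, and the job is handed in when it is done.

Besides the shell and the picture viewer there is one more tool, called after ">>>" by a JSON object that holds its "method" and its "body". move_arm: Moves the arm, as the interface text tells. Its arguments: {"type":"object","properties":{"motion":{"type":"array"}},"required":["motion"]}

```bash
mkdir -p pics; ls; cat > h.py <<'E'
from cell import *
import numpy as np, cv2
from scipy.spatial.transform import Rotation as R
def cloud(name):
    s=get_state(); im,d=camera(name); c=calibration(name)
    h,w=d.shape; f=h/2/np.tan(np.radians(c["vertical_fov"])/2)
    K=np.array([[f,0,c["cx"]],[0,f,c["cy"]],[0,0,1]])
    u,v=np.meshgrid(np.arange(w),np.arange(h))
    n=cv2.undistortPoints(np.stack([u,v],-1).reshape(-1,1,2).astype(np.float64),K,np.array(c["D"],float)).reshape(h,w,2)
    P=np.dstack([n[...,0]*d,n[...,1]*d,d])
    if "mount" in c:
        M=np.array(c["mount"]); T=np.eye(4); T[:3,:3]=R.from_rotvec(s["ee_rot"]).as_matrix(); T[:3,3]=s["tool_pos"]; M=T@M
    else: M=np.array(c["world_from_camera"])
    W=P@M[:3,:3].T+M[:3,3]; W[d<=0]=np.nan
    return im,d,W,M
E
python3 - <<'E'
from h import *
s=get_state(); print(s)
for n in("top","scene"):
    im,d,W,M=cloud(n); cv2.imwrite(f"pics/{n}0.png",im); np.savez(f"{n}0.npz",im=im,d=d,W=W,M=M); print(n,M.round(3))
E
```

```text
pics
{'clock': 0.0, 'q': array([-1.35329704e+00,  1.81558398e-01,  1.60795020e+00,  1.07708141e-06,
        1.35379919e+00, -2.06320645e-01]), 'dq': array([ 6.91857360e-04, -7.24963902e-04,  1.42992783e-04,  2.29836469e-05,
        4.04246187e-04,  2.29740318e-03]), 'joint_efforts': array([-2.91346114e-04, -4.33875060e+01, -3.41841960e+01,  7.01659243e-02,
        3.84018815e-02, -1.30374624e-04]), 'tool_pos': array([ 0.23638226, -0.52372052,  0.30182822]), 'ee_rot': array([-3.06964163e+00, -6.60402308e-01,  1.33990954e-05]), 'force': array([-0.26062996, -0.23301091,  0.41866407]), 'ft_torque': array([-0.00813593, -0.00595608,  0.00501525]), 'grip_force': 0.0, 'grip_width': 1.0000555469344314}
top [[-0.025 -0.985  0.171  0.338]
 [-1.     0.024 -0.006 -0.002]
 [ 0.002 -0.171 -0.985  1.436]
 [ 0.     0.     0.     1.   ]]
scene [[-0.598  0.593 -0.539  1.168]
 [ 0.801  0.447 -0.398  0.413]
 [ 0.005 -0.67  -0.743  1.001]
 [ 0.     0.     0.     1.   ]]
```

View pics/top0.png

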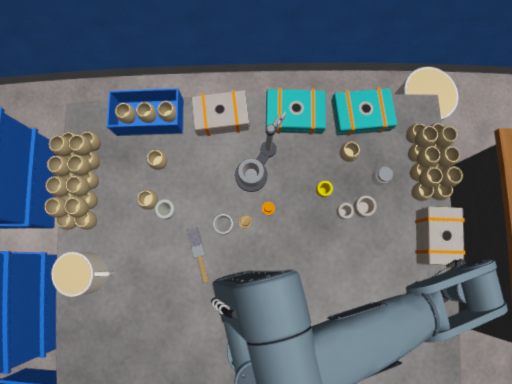

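View pics/scene0.png

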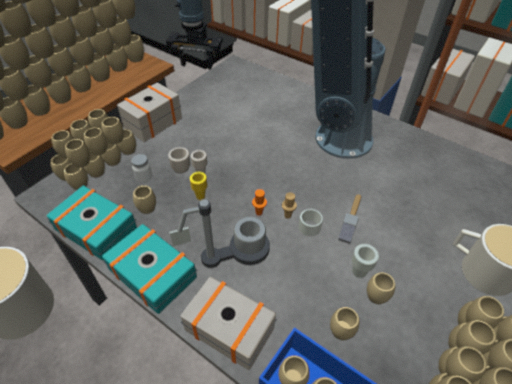

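The top view shows the cup-head at (251,174), the post at (268,150) and the sleeve at (165,209) beside pot_a at (147,199). The plug is at (245,222) beside the ring at (223,224), and the slim mould is at (346,211) beside the fat mould at (366,206). The decoys are orange at (268,209) and yellow at (325,188). The scene view agrees.

```bash
cat >> h.py <<'E'
from scipy.optimize import least_squares
def circ(P):
    m=np.ones(len(P),bool); 
    c=np.r_[P.mean(0),.03]
    for _ in range(3):
        c=least_squares(lambda p:np.hypot(*(P[m]-p[:2]).T)-p[2],c,loss="soft_l1",f_scale=.001).x
    return c
def top_disc(W,x,y,zlo,zhi,r):
    "points in height band near x,y: enclosing circle + counts"
    m=(np.hypot(W[...,0]-x,W[...,1]-y)<r)&(W[...,2]>zlo)&(W[...,2]<zhi)
    P=W[m]; c,rad=cv2.minEnclosingCircle(P[:,:2].astype(np.float32)) if len(P)>2 else ((0,0),0)
    return np.array(c),rad,len(P),np.median(P[:,2]) if len(P) else 0
E
python3 - <<'E'
from h import *
D=np.load("top0.npz");W=D["W"]
S=np.load("scene0.npz")["W"]
for n,(u,v),H,rad in [("cup",(251,174),.1,.046),("post",(270,128),.26,.016),("sleeve",(165,209),.095,.033),("pot_a",(147,199),.08,.03),("mould",(346,211),.095,.027),("fat",(366,206),.07,.036),("plug",(245,222),.1,.015),("ring",(223,224),.05,.0355),("orange",(268,209),.1,.015),("yellow",(325,188),.095,.027),("jar",(385,174),.085,.03),("potb",(350,150),.08,.03),("potc",(156,158),.08,.03)]:
    p=W[v-14:v+15,u-14:u+15].reshape(-1,3); p=p[np.abs(p[:,2]-H)<.012]
    if len(p)<5: print(n,"few",len(p)); continue
    x,y=np.median(p[:,0]),np.median(p[:,1])
    o=[n,H]
    for C in (W,S):
        for _ in range(3):
            c,r,k,z=top_disc(C,x,y,H-.01,H+.01,rad+.008)
            if k>2:x,y=c
        o+= [c.round(4),round(r,4),k,round(float(z),4)]
    print(*o)
E
```

```text
cup 0.1 [0.6281 0.0129] 0.0464 342 0.0993 [0.6297 0.0131] 0.0462 464 0.0986
post 0.26 [ 0.7315 -0.0579] 0.0212 79 0.2564 [ 0.7298 -0.0534] 0.0159 107 0.2568
sleeve 0.095 [0.5012 0.3154] 0.0344 183 0.0942 [0.5011 0.3129] 0.0344 283 0.0942
pot_a 0.08 [0.527  0.3679] 0.0377 65 0.0783 [0.5268 0.3671] 0.0378 106 0.0786
mould 0.095 [ 0.4795 -0.3121] 0.0274 107 0.0928 [ 0.4831 -0.314 ] 0.029 125 0.0929
fat 0.07 [ 0.4976 -0.3935] 0.0377 162 0.0683 [ 0.5007 -0.3945] 0.0378 166 0.0679
plug 0.1 [0.4536 0.0375] 0.0151 62 0.0996 [0.4556 0.0366] 0.0159 72 0.0987
ring 0.05 [0.4492 0.1171] 0.0356 113 0.0495 [0.4519 0.1147] 0.037 164 0.0477
orange 0.1 [ 0.4992 -0.0447] 0.0149 62 0.0991 [ 0.5003 -0.0438] 0.0165 73 0.0986
yellow 0.095 [ 0.5611 -0.244 ] 0.0281 113 0.0934 [ 0.5624 -0.2433] 0.0291 139 0.0923
jar 0.085 [ 0.6104 -0.4662] 0.0279 185 0.0848 [ 0.6119 -0.4692] 0.0292 162 0.084
potb 0.08 [ 0.703  -0.3498] 0.0316 88 0.0782 [ 0.7046 -0.3516] 0.0316 126 0.0767
potc 0.08 [0.6883 0.3567] 0.034 96 0.078 [0.6899 0.3556] 0.0317 203 0.0772
```

```bash
cat >> h.py <<'E'
def pose():
    s=get_state(); Rm=R.from_rotvec(s["ee_rot"]).as_matrix()
    return np.array(s["tool_pos"]),Rm
def plan(x,y,z,yaw=None):
    p,Rm=pose(); d=Rm.T@(np.array([x,y,z])-p)*100
    yy=np.degrees(np.arctan2(Rm[1,1],Rm[0,1]))
    t=0 if yaw is None else -(((yaw-yy)+180)%360-180)
    print("yaw_y %.1f tilt %.4f"%(yy,np.hypot(Rm[0,2],Rm[1,2])),"shift cm",d.round(2),"turn",round(t,1))
E
python3 - <<'E'
from h import *
np.set_printoptions(suppress=True)
print(calibration("wrist")["mount"],calibration("wrist")["vertical_fov"])
plan(.501,.315,.26,-26)
E
```

```text
[[ 0.00032568 -0.94705666 -0.32106632  0.08363769]
 [ 0.99999988  0.00042773 -0.00024733  0.00092324]
 [ 0.00037156 -0.32106621  0.94705668 -0.08151776]
 [ 0.          0.          0.          1.        ]] 62.59439160086476
yaw_y -65.7 tilt 0.0016 shift cm [ 58.61 -65.57   4.31] turn -39.7
```

>>> {"method": "move_arm", "body": {"motion": [2,-2.2,0,-2,1,6,-6.7,0,-5,1,10,-11.2,0,-9,1,14,-15.7,0,-13,1,18,-20.1,0,-17,1,22,-24.6,0,-21,1,26,-29.1,0,-25,1,30,-33.6,0,-29,1,34,-38,1,-33,1,38,-42.5,2,-37,1,42,-47,3,-39,1,46,-51.5,4,-40,1]}}

```text
clock: 1.6
tool_pos: [0.4441, 0.1366, 0.2624]
ee_rot: [2.659, 1.673, 0.0]
force: [0.6, -1.5, 0.2]
grip_width: 0.998
grip_force: 0.0
```

```bash
python3 - <<'E'
from h import *
plan(.501,.315,.26,-26)
E
```

```text
yaw_y -25.7 tilt 0.0005 shift cm [18.54 -2.59  0.24] turn 0.3
```

>>> {"method": "move_arm", "body": {"motion": [5,-0.7,0,0,1,11,-1.5,0,0,1,16,-2.2,0,0,1,18.5,-2.6,0,0,1,18.5,-2.6,0,0,1,18.5,-2.6,0,0,1]}}

```text
clock: 2.35
tool_pos: [0.5004, 0.3116, 0.2622]
ee_rot: [2.66, 1.671, -0.002]
force: [-0.0, -0.1, -0.3]
grip_width: 1.002
grip_force: 0.0
```

```bash
cat >> h.py <<'E'
def wfit(H,rad,x=None,y=None,name=None,bore=None):
    """fit circle(s) at height H near x,y (default below TCP) in wrist view"""
    p,Rm=pose(); im,d,W,M=cloud("wrist")
    if name: cv2.imwrite("pics/"+name,im)
    x=p[0] if x is None else x; y=p[1] if y is None else y
    for _ in range(3):
        c,r,k,z=top_disc(W,x,y,H-.006,H+.006,rad+.01); x,y=c
    m=(np.hypot(W[...,0]-x,W[...,1]-y)<rad+.015)&(np.abs(W[...,2]-H)<.006)
    P=W[m]; a=np.arctan2(P[:,1]-y,P[:,0]-x); q=np.hypot(P[:,0]-x,P[:,1]-y); b=((a+np.pi)/(2*np.pi)*60).astype(int)
    out=np.array([P[b==i][np.argmax(q[b==i])] for i in range(60) if (b==i).any()])
    inn=np.array([P[b==i][np.argmin(q[b==i])] for i in range(60) if (b==i).any()])
    co=circ(out[:,:2]); ci=circ(inn[:,:2])
    f=lambda c:(Rm.T@np.r_[c[0]-p[0],c[1]-p[1],0])[:2]*1000
    print("enc",c.round(4),round(r,4),k,"z",round(float(z),4),"| out",co.round(4),"| in",ci.round(4))
    print("tool-frame mm: enc",f(c).round(1),"out",f(co).round(1),"in",f(ci).round(1), "tcp",p.round(4))
    return im,W
E
python3 - <<'E'
from h import *
wfit(.095,.033,.501,.315,name="w1.png")
plan(.501,.315,.125,-26)
E
```

```text
enc [0.5011 0.3133] 0.0333 2654 z 0.0945 | out [0.5012 0.3133 0.0328] | in [0.5013 0.3137 0.0226]
tool-frame mm: enc [ 1.8 -0.1] out [ 1.9 -0. ] in [ 2.2 -0.1] tcp [0.5004 0.3116 0.2622]
yaw_y -25.8 tilt 0.0010 shift cm [ 0.36 -0.11 13.74] turn 0.2
```

View pics/w1.png

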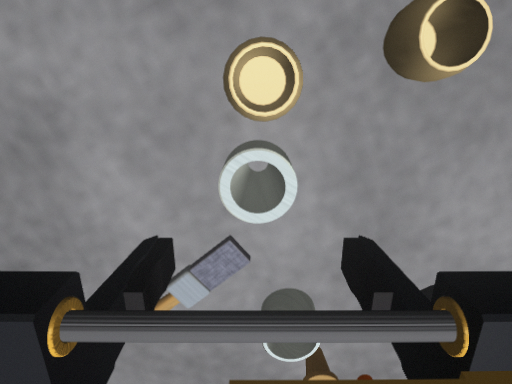

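The wrist view shows the sleeve's mouth centred at (258,185), pot_a behind it at (262,78) and the brush at the lower left. The fitted radii are 33 and 22.6 mm, which match the sleeve. I'll descend and grip.

>>> {"method": "move_arm", "body": {"motion": [0.2,0,3,0,1,0.2,0,8,0,1,0.2,0,12,0,1,0.2,0,13.8,0,1,0.2,0,13.8,0,0.6,0.2,0,13.8,0,0.2,0.2,0,13.8,0,-1,0.2,0,13.8,0,-1,0.2,0,13.8,0,-1,0.2,0,13.8,0,-1]}}

```text
clock: 3.65
tool_pos: [0.5028, 0.3148, 0.1268]
ee_rot: [2.659, 1.671, 0.005]
force: [-0.9, 0.2, 6.4]
grip_width: 0.734
grip_force: 29.9
```

```bash
python3 - <<'E'
from h import *
s=get_state();print(s["grip_width"]*88,s["grip_force"],s["force"])
wfit(.095,.033,.501,.313)
plan(.629,.013,.26,15)
E
```

```text
64.59305742405678 29.91331301187529 [-0.90657652  0.1834172   6.44193391]
enc [0.5062 0.3233] 0.0431 7960 z 0.0945 | out [0.5031 0.3134 0.0328] | in [0.5023 0.3115 0.0239]
tool-frame mm: enc [ 9.1 -0.6] out [-1.1  0.9] in [-3.2  1. ] tcp [0.5028 0.3148 0.1268]
yaw_y -25.7 tilt 0.0034 shift cm [-21.69  24.49 -13.32] turn -40.7
```

>>> {"method": "move_arm", "body": {"motion": [0,0,-2,0,-1,0,0,-7,0,-1,-1,1,-12,0,-1,-4,3.3,-15,0,-1,-8.5,6.9,-15,0,-1,-13.2,10.6,-15,0,-1,-18,14.5,-15,0,-1,-23,18.4,-15,0,-1,-27.5,22,-15,0,-1,-30.2,24.2,-15,0,-1,-30.7,24.5,-15,0,-1,-30.7,24.5,-15,0,-1]}}

```text
clock: 5.2
tool_pos: [0.5889, -0.0684, 0.2751]
ee_rot: [-2.66, -1.67, -0.0]
force: [-0.4, 0.0, -2.7]
grip_width: 0.734
grip_force: 29.9
```

```bash
python3 - <<'E'
from h import *
s=get_state();print(s["grip_width"]*88,s["grip_force"],s["force"])
im,W=wfit(.1,.046,.629,.013,name="w2.png")
p,Rm=pose()
# held sleeve collar top: expected z = tcp-.126+.095
T=(W-p)@Rm
m=(np.hypot(T[...,0],T[...,1])<.045)&(T[...,2]>.0)&(T[...,2]<.09)
print(np.percentile(T[m][:,2],[1,10,50,90]))
for lo in np.arange(.02,.075,.005):
    q=T[m&(T[...,2]>=lo)&(T[...,2]<lo+.005)]
    if len(q): print(round(lo,3),len(q),q[:,0].max().round(4),q[:,0].min().round(4),q[:,1].min().round(4),q[:,1].max().round(4))
plan(.629,.013,.26,15)
E
```

```text
64.589823423777 29.935218324553716 [-0.43075404  0.02774884 -2.65193551]
enc [0.6275 0.011 ] 0.0461 6978 z 0.0994 | out [0.6277 0.0109 0.0456] | in [0.6276 0.0109 0.0284]
tool-frame mm: enc [88.3  0.2] out [88.3  0.4] in [88.2  0.3] tcp [ 0.5889 -0.0684  0.2751]
[0.00219456 0.01999962 0.03525706 0.06601298]
0.02 761 0.0108 -0.0032 -0.044 0.044
0.025 509 0.0176 -0.0083 -0.0439 0.0442
0.03 6798 0.0308 -0.035 -0.044 0.0438
0.035 1366 0.0308 -0.0168 -0.0439 0.0442
0.04 1372 0.0308 -0.0208 -0.0441 0.0439
0.045 1508 0.0306 -0.024 -0.0441 0.044
0.05 1420 0.0308 -0.0244 -0.0439 0.0439
0.055 1297 0.0306 -0.0233 -0.044 0.044
0.06 1085 0.0306 -0.0227 -0.0439 0.044
0.065 802 0.0305 -0.0226 -0.0336 0.0388
0.07 535 0.0305 -0.022 -0.0263 0.0284
yaw_y -25.7 tilt 0.0006 shift cm [9.01 0.11 1.51] turn -40.7
```

View pics/w2.png

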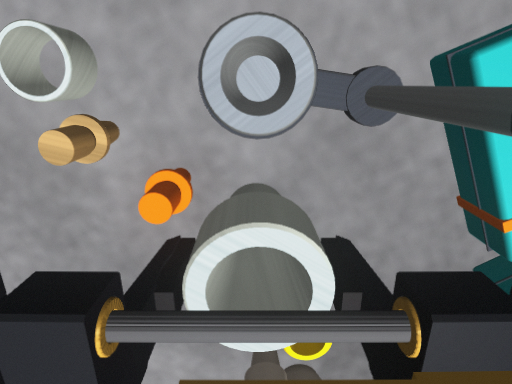

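>>> {"method": "move_arm", "body": {"motion": [1.5,0,0,-5,-1,4.5,0,0,-13,-1,7.5,0,0,-23,-1,9,-0.1,0.7,-32,-1,9,-0.1,1.7,-40,-1,9,-0.1,2,-40.7,-1,9,-0.1,2,-40.7,-1]}}

```text
clock: 6.12
tool_pos: [0.627, 0.0137, 0.2547]
ee_rot: [-1.914, -2.49, 0.0]
force: [-0.7, -0.5, -3.0]
grip_width: 0.731
grip_force: 29.9
```

```bash
cat >> h.py <<'E'
def held(W,p,Rm,zr,r):
    "collar-top ring of the held part, tool frame, at depth zr below TCP; front edge only fit with known r"
    T=(W-p)@Rm
    m=(np.hypot(T[...,0],T[...,1])<r+.006)&(np.abs(T[...,2]-zr)<.004)
    P=T[m][:,:2]
    return P,T
def fitR(P,c0,r):
    "known-radius circle through outer edge points by angle bins about c0"
    c=np.array(c0,float)
    for _ in range(3):
        a=np.arctan2(P[:,1]-c[1],P[:,0]-c[0]); q=np.hypot(*(P-c).T); b=((a+np.pi)/(2*np.pi)*72).astype(int)
        E=np.array([P[b==i][np.argmax(q[b==i])] for i in range(72) if (b==i).sum()>2])
        E=E[np.abs(np.hypot(*(E-c).T)-r)<.004]
        c=least_squares(lambda v:np.hypot(*(E-v).T)-r,c,loss="soft_l1",f_scale=.0005).x
    return c,len(E)
def check(zr,rh,zc,rc,cup):
    "held part's centre and seat's centre, both in tool mm"
    p,Rm=pose(); im,d,W,M=cloud("wrist")
    P,T=held(W,p,Rm,zr,rh); ch,n=fitR(P,[0,0],rh-.0003)
    m=(np.abs(W[...,2]-zc)<.005)&(np.hypot(W[...,0]-cup[0],W[...,1]-cup[1])<rc+.012)
    cc,k=fitR(T[m][:,:2],((np.r_[cup,p[2]]-p)@Rm)[:2],rc-.0003)
    w=p+Rm@np.r_[cc,0]
    print("tcp",p.round(4),"held mm",(ch*1e3).round(2),n,"seat mm",(cc*1e3).round(2),k,"world",w[:2].round(4),"=> seat-held",((cc-ch)*1e3).round(2))
    return im,W
E
python3 - <<'E'
from h import *
im,W=check(.032,.033,.1,.046,[.6276,.0109]); cv2.imwrite("pics/w3.png",im)
s=get_state();print(s["force"])
plan(.627,.013,.172,15)
E
```

```text
tcp [0.627  0.0137 0.2547] held mm [-1.38  0.27] 53 seat mm [-3.43 -0.05] 44 world [0.6279 0.0104] => seat-held [-2.05 -0.33]
[ 0.21596133 -0.08152045 -2.85603163]
yaw_y 14.9 tilt 0.0002 shift cm [-0.03 -0.04  8.31] turn -0.1
```

>>> {"method": "move_arm", "body": {"motion": [-0.14,0,1,0,-1,-0.14,0,3,0,-1,-0.14,0,5,0,-1,-0.14,0,6.3,0,-1,-0.14,0,6.8,0,-1,-0.14,0,7.1,0,-1,-0.14,0,7.1,0,-1,-0.14,0,7.1,0,-1]}}

```text
clock: 7.18
tool_pos: [0.6281, 0.0114, 0.1844]
ee_rot: [1.912, 2.491, 0.001]
force: [-0.3, 0.0, -3.3]
grip_width: 0.732
grip_force: 29.9
```

```bash
python3 - <<'E'
from h import *
im,W=check(.032,.033,.1,.046,[.6277,.0107])
s=get_state();print(s["force"],s["ft_torque"])
plan(.627,.013,.172,15)
E
```

```text
tcp [0.6281 0.0114 0.1844] held mm [-1.45  0.25] 53 seat mm [-0.83 -0.74] 38 world [0.6276 0.0105] => seat-held [ 0.62 -0.98]
[ 0.25375079  0.71649302 -2.7913988 ] [-0.01022043 -0.07004115  0.03631441]
yaw_y 15.0 tilt 0.0012 shift cm [ 0.18 -0.07  1.24] turn -0.0
```

>>> {"method": "move_arm", "body": {"motion": [0.05,-0.06,0.1,0,-1,0.05,-0.06,0.4,0,-1,0.05,-0.06,0.7,0,-1,0.05,-0.06,0.9,0,-1,0.05,-0.06,1.0,0,-1,0.05,-0.06,1.0,0,-1]}}

```text
clock: 7.98
tool_pos: [0.6271, 0.0119, 0.1737]
ee_rot: [1.913, 2.492, 0.0]
force: [0.7, 1.2, -3.4]
grip_width: 0.732
grip_force: 29.9
```

```bash
python3 - <<'E'
from h import *
im,W=check(.032,.033,.1,.046,[.6277,.0107])
s=get_state();print(s["force"],s["ft_torque"])
plan(.627,.013,.172,15)
E
```

```text
tcp [0.6271 0.0119 0.1737] held mm [-1.39  0.29] 53 seat mm [-1.49  0.14] 34 world [0.6277 0.0105] => seat-held [-0.1  -0.15]
[ 1.03369939  0.68442525 -3.2194852 ] [ 0.13637121 -0.37010218  0.01649909]
yaw_y 15.0 tilt 0.0003 shift cm [0.11 0.01 0.17] turn -0.0
```

Nearly home with almost no force. I'll lower the last millimetres slowly.

>>> {"method": "move_arm", "body": {"motion": [0,0,0.08,0,-1,0,0,0.14,0,-1,0,0,0.18,0,-1,0,0,0.22,0,-1,0,0,0.22,0,-1]}}

```text
clock: 8.65
tool_pos: [0.6273, 0.0119, 0.1721]
ee_rot: [1.912, 2.492, 0.001]
force: [-0.1, 2.1, 2.3]
grip_width: 0.732
grip_force: 29.9
```

```bash
python3 - <<'E'
from h import *
im,W=check(.032,.033,.1,.046,[.6277,.0107])
s=get_state();print(s["force"],s["ft_torque"])
m=(np.hypot(W[...,0]-.6277,W[...,1]-.0107)<.034)&(W[...,2]>.125)&(W[...,2]<.15);print(np.median(W[m][:,2]))
E
```

```text
tcp [0.6273 0.0119 0.1721] held mm [-1.49  0.18] 53 seat mm [-1.42  0.12] 34 world [0.6277 0.0105] => seat-held [ 0.07 -0.06]
[0.06582089 2.06579009 2.6300007 ] [ 0.33800198 -0.27947544  0.03166057]
0.13957500850037352
```

>>> {"method": "move_arm", "body": {"motion": [0,0,0.2,0,0.3,0,0,0.2,0,1,0,0,0.1,0,1,0,0,-0.5,0,1,0,0,-3,0,1,0,0,-8,0,1,-2,-1.6,-11.5,0,1,-6,-4.9,-11.5,0,1,-10.6,-8.7,-11.5,0,1,-15.3,-12.5,-11.5,0,1,-20,-16.3,-10.5,0,1,-24,-19.7,-9,2,1]}}

```text
clock: 10.2
tool_pos: [0.498, -0.2732, 0.2623]
ee_rot: [1.956, 2.455, -0.0]
force: [0.5, 0.4, 0.3]
grip_width: 1.002
grip_force: 0.0
```

```bash
python3 - <<'E'
from h import *
plan(.481,-.313,.26,12)
s=np.load("top0.npz")["M"]
im,d,W,M=cloud("top")
m=(np.hypot(W[...,0]-.6277,W[...,1]-.0125)<.037)&(W[...,2]>.125)&(W[...,2]<.155)
print(W[m].mean(0),m.sum(),cv2.minEnclosingCircle(W[m][:,:2].astype(np.float32)))
E
```

```text
yaw_y 12.9 tilt 0.0021 shift cm [-3.5  -2.54  0.23] turn 0.9
[0.62683798 0.01243681 0.13822821] 191 ((0.6277604699134827, 0.012332159094512463), 0.0333830863237381)
```

>>> {"method": "move_arm", "body": {"motion": [-2,-1.5,0,0.9,1,-3.4,-2.5,0,0.9,1,-3.4,-2.5,0,0.9,1,-3.4,-2.5,0,0.9,1]}}

```text
clock: 10.75
tool_pos: [0.4824, -0.309, 0.2616]
ee_rot: [-1.974, -2.444, -0.0]
force: [0.0, 0.2, 0.3]
grip_width: 0.996
grip_force: 0.0
```

```bash
python3 - <<'E'
from h import *
wfit(.095,.027,.481,-.313,name="w4.png")
plan(.481,-.313,.124,12)
E
```

```text
enc [ 0.4805 -0.3161] 0.0273 1749 z 0.0943 | out [ 0.4806 -0.3159  0.0268] | in [ 0.4807 -0.3155  0.0187]
tool-frame mm: enc [-6.5 -3.3] out [-6.3 -3.2] in [-6.  -3.1] tcp [ 0.4824 -0.309   0.2616]
yaw_y 12.1 tilt 0.0003 shift cm [-0.38 -0.24 13.76] turn 0.1
```

View pics/w4.png

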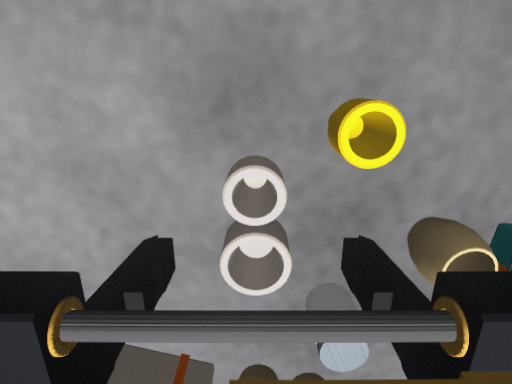

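The slim mould is at (255,195) with radii 26.8 and 18.7 mm, which match. The fat mould is below it at (256,262) and the yellow one at (367,134). The fingers close clear of both.

>>> {"method": "move_arm", "body": {"motion": [-0.4,-0.15,3,0,1,-0.4,-0.15,8,0,1,-0.4,-0.15,12,0,1,-0.4,-0.15,13.8,0,1,-0.4,-0.15,13.8,0,0.6,-0.4,-0.15,13.8,0,0.2,-0.4,-0.15,13.8,0,-1,-0.4,-0.15,13.8,0,-1,-0.4,-0.15,13.8,0,-1,-0.4,-0.15,13.8,0,-1,-0.4,-0.15,13.8,0,-1]}}

```text
clock: 12.18
tool_pos: [0.4819, -0.3147, 0.1249]
ee_rot: [1.974, 2.441, -0.001]
force: [-1.6, -0.6, 6.0]
grip_width: 0.602
grip_force: 29.9
```

```bash
python3 - <<'E'
from h import *
s=get_state();print(s["grip_width"]*88,s["grip_force"],s["force"])
plan(.627,.012,.32,15)
plan(.481+.005,-.313+.003,.26,15)
E
```

```text
52.96185176815826 29.94476416395628 [-1.6462352  -0.57519173  6.00884679]
yaw_y 12.1 tilt 0.0022 shift cm [ 28.87  21.04 -19.55] turn -2.9
yaw_y 12.1 tilt 0.0022 shift cm [  0.35   0.51 -13.51] turn -2.9
```

>>> {"method": "move_arm", "body": {"motion": [0,0,-1.5,0,-1,0,0,-6.5,0,-1,0.5,0.4,-12,0,-1,3.5,2.6,-17,0,-1,8,5.8,-19,0,-1,12.8,9.3,-19,0,-1,17.6,12.8,-19,0,-1,22.3,16.2,-19,-1,-1,26.5,19.3,-19,-2,-1,28.7,20.9,-19,-3,-1,28.9,21,-19,-3,-1,28.9,21,-19,-3,-1]}}

```text
clock: 13.68
tool_pos: [0.6259, 0.0123, 0.3135]
ee_rot: [-1.911, -2.493, 0.001]
force: [-0.5, 0.0, -2.1]
grip_width: 0.601
grip_force: 29.9
```

```bash
python3 - <<'E'
from h import *
im,W=check(.03,.027,.14,.033,[.6277,.0107]); cv2.imwrite("pics/w5.png",im)
s=get_state();print(s["grip_width"]*88,s["force"])
p,Rm=pose();T=(W-p)@Rm;m=(np.hypot(T[...,0],T[...,1])<.026)&(T[...,2]>.02)&(T[...,2]<.04);print("collar depth",np.median(T[m][:,2]))
E
```

```text
tcp [0.6259 0.0123 0.3135] held mm [-0.31  0.27] 41 seat mm [-2.86  0.95] 51 world [0.6275 0.0098] => seat-held [-2.56  0.68]
53.079497001560995 [-0.60465079  0.02726791 -2.15543023]
collar depth 0.03062976619383765
```

View pics/w5.png

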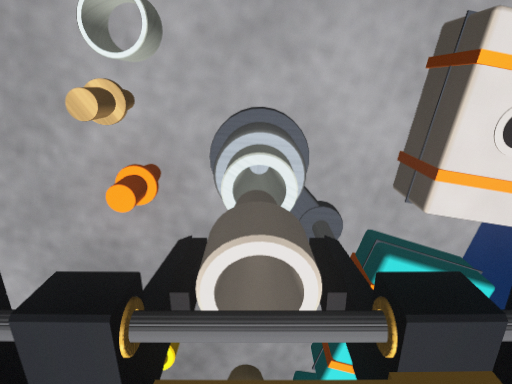

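The seated sleeve shows at about (259,180) under the held mould's collar at (258,280). The offset is about -2.3 mm in x and +0.5 mm in y.

>>> {"method": "move_arm", "body": {"motion": [-0.2,0.05,1,0,-1,-0.2,0.05,3,0,-1,-0.2,0.05,5.5,0,-1,-0.2,0.05,7.5,0,-1,-0.2,0.05,8.7,0,-1,-0.2,0.05,9.1,0,-1,-0.2,0.05,9.1,0,-1,-0.2,0.05,9.1,0,-1]}}

```text
clock: 14.72
tool_pos: [0.6278, 0.0108, 0.2235]
ee_rot: [1.91, 2.493, 0.001]
force: [-0.4, -0.4, -3.0]
grip_width: 0.599
grip_force: 29.9
```

```bash
python3 - <<'E'
from h import *
im,W=check(.0306,.027,.14,.033,[.6277,.0107])
s=get_state();print(s["force"],s["ft_torque"])
E
```

```text
tcp [0.6278 0.0108 0.2235] held mm [-0.23  0.29] 42 seat mm [-0.52 -0.78] 39 world [0.6272 0.0101] => seat-held [-0.29 -1.07]
[-0.83119188  0.17653363 -1.75943219] [-0.01646589 -0.04482155  0.00685042]
```

>>> {"method": "move_arm", "body": {"motion": [-0.02,-0.08,0.1,0,-1,-0.02,-0.08,0.4,0,-1,-0.02,-0.08,0.7,0,-1,-0.02,-0.08,0.9,0,-1,-0.02,-0.08,1.0,0,-1,-0.02,-0.08,1.0,0,-1,-0.02,-0.08,1.0,0,-1]}}

```text
clock: 15.65
tool_pos: [0.6266, 0.0104, 0.2126]
ee_rot: [1.911, 2.494, -0.0]
force: [0.2, 1.1, -2.1]
grip_width: 0.6
grip_force: 29.9
```

```bash
python3 - <<'E'
from h import *
im,W=check(.0306,.027,.14,.033,[.6277,.0107])
s=get_state();print(s["force"],s["ft_torque"])
E
```

```text
tcp [0.6266 0.0104 0.2126] held mm [-0.31  0.29] 42 seat mm [-0.56  0.68] 34 world [0.6274 0.0101] => seat-held [-0.25  0.39]
[ 0.69370549 -0.08362957 -1.70553812] [-0.0107834  -0.15285038  0.00735659]
```

>>> {"method": "move_arm", "body": {"motion": [-0.02,0.03,0.06,0,-1,-0.02,0.03,0.12,0,-1,-0.02,0.03,0.18,0,-1,-0.02,0.03,0.24,0,-1,-0.02,0.03,0.28,0,-1,-0.02,0.03,0.28,0,-1]}}

```text
clock: 16.45
tool_pos: [0.627, 0.0103, 0.2102]
ee_rot: [1.91, 2.494, 0.0]
force: [-2.2, -0.7, 1.9]
grip_width: 0.602
grip_force: 29.9
```

```bash
python3 - <<'E'
from h import *
im,W=check(.0306,.027,.14,.033,[.6277,.0107])
s=get_state();print(s["force"],s["ft_torque"])
m=(np.hypot(W[...,0]-.6277,W[...,1]-.0107)<.028)&(W[...,2]>.17)&(W[...,2]<.19);print(np.median(W[m][:,2]))
plan(.454,.037,.31,15)
E
```

```text
tcp [0.627  0.0103 0.2102] held mm [-0.31  0.24] 42 seat mm [-0.29  0.3 ] 33 world [0.6273 0.0101] => seat-held [0.02 0.06]
[-1.86896419 -0.05877684  2.93462567] [ 0.02129151  0.14683425 -0.03300771]
0.1792879113515555
yaw_y 15.1 tilt 0.0004 shift cm [  7.08 -16.    -9.99] turn 0.1
```

>>> {"method": "move_arm", "body": {"motion": [0,0,0.2,0,0.3,0,0,0.2,0,1,0,0,0.1,0,1,0,0,-0.5,0,1,0,0,-3,0,1,1,-2,-7,2,1,2.7,-6,-8,5,1,4.5,-10,-8,8,1,6.2,-14,-7.5,11,1,7.1,-16,-6,12,1,7.1,-16,-5,12,1,7.1,-16,-5,12,1]}}

```text
clock: 18.0
tool_pos: [0.4544, 0.0371, 0.2596]
ee_rot: [-2.161, -2.281, -0.0]
force: [-0.2, 0.6, -0.9]
grip_width: 0.998
grip_force: 0.0
```

```bash
python3 - <<'E'
from h import *
wfit(.1,.015,.4545,.037,name="w6.png")
plan(.4545,.037,.129,3)
im,d,W,M=cloud("top")
m=(np.hypot(W[...,0]-.6277,W[...,1]-.0125)<.032)&(W[...,2]>.165)&(W[...,2]<.195)
print(W[m].mean(0),m.sum(),cv2.minEnclosingCircle(W[m][:,:2].astype(np.float32)))
E
```

```text
enc [0.453  0.0344] 0.0152 1047 z 0.0995 | out [0.4531 0.0345 0.0148] | in [0.453  0.0343 0.0029]
tool-frame mm: enc [-2.6 -1.5] out [-2.5 -1.5] in [-2.6 -1.6] tcp [0.4544 0.0371 0.2596]
yaw_y 3.1 tilt 0.0006 shift cm [ 1.00e-02 -4.00e-02  1.31e+01] turn 0.1
[0.62660036 0.01191048 0.17799938] 139 ((0.6273711323738098, 0.011537202633917332), 0.027491675689816475)
```

View pics/w6.png

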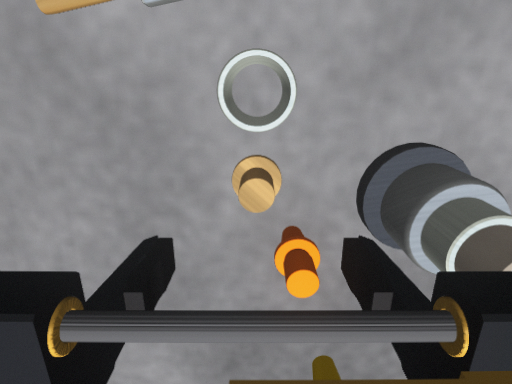

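The wooden plug's knob is at (257,195), the ring at (257,90), the orange decoy at (302,280), and the seated stack at the right. The body clears the stack by about 36 mm.

>>> {"method": "move_arm", "body": {"motion": [-0.2,-0.15,3,0,1,-0.2,-0.15,8,0,1,-0.2,-0.15,11.5,0,1,-0.2,-0.15,13.2,0,0.6,-0.2,-0.15,13.2,0,0.2,-0.2,-0.15,13.2,0,-0.2,-0.2,-0.15,13.2,0,-1,-0.2,-0.15,13.2,0,-1,-0.2,-0.15,13.2,0,-1,-0.2,-0.15,13.2,0,-1,-0.2,-0.15,13.2,0,-1,-0.2,-0.15,13.2,0,-1]}}

```text
clock: 19.6
tool_pos: [0.4529, 0.0351, 0.1281]
ee_rot: [2.161, 2.28, 0.001]
force: [-0.6, 0.0, 5.3]
grip_width: 0.326
grip_force: 30.0
```

```bash
python3 - <<'E'
from h import *
s=get_state();print(s["grip_width"]*88,s["grip_force"],s["force"])
plan(.6273,.0105,.36,15)
E
```

```text
28.695952524789615 29.994782265275717 [-0.55835548  0.01109042  5.32994393]
yaw_y 3.1 tilt 0.0007 shift cm [ -3.39  17.3  -23.18] turn -11.9
```

>>> {"method": "move_arm", "body": {"motion": [0,0,-1.5,0,-1,0,0,-6.5,0,-1,0,0,-12,0,-1,0,0,-17.5,0,-1,-0.2,1,-21,0,-1,-0.8,4.5,-21.7,-2,-1,-1.7,9,-21.7,-5,-1,-2.6,13.5,-21.7,-9,-1,-3.3,16.7,-21.7,-11.9,-1,-3.4,17.3,-21.7,-11.9,-1,-3.4,17.3,-21.7,-11.9,-1,-3.4,17.3,-21.7,-11.9,-1]}}

```text
clock: 21.1
tool_pos: [0.6261, 0.0109, 0.345]
ee_rot: [-1.913, -2.492, 0.0]
force: [0.2, -0.3, -1.1]
grip_width: 0.33
grip_force: 30.0
```

```bash
python3 - <<'E'
from h import *
p,Rm=pose()
im,W=check(.028,.015,.18,.027,[.6273,.0103]); cv2.imwrite("pics/w7.png",im)
T=(W-p)@Rm;m=(np.hypot(T[...,0],T[...,1])<.014)&(T[...,2]>.015)&(T[...,2]<.05);print("knob depth",np.median(T[m][:,2]),m.sum())
m=(np.hypot(T[...,0],T[...,1])<.03)&(T[...,2]>.06)&(T[...,2]<.08);q=T[m];print("flange",np.median(q[:,2]),q.min(0),q.max(0),m.sum())
print(get_state()["force"])
E
```

```text
tcp [0.6261 0.0109 0.345 ] held mm [ 0.07 -0.21] 50 seat mm [-1.58  0.48] 52 world [0.627  0.0095] => seat-held [-1.65  0.69]
knob depth 0.028765703536957465 2880
flange 0.07055859910881564 [-0.00068432 -0.0263585   0.06000955] [0.02316251 0.02661769 0.07884162] 2373
[-0.17988382  0.47321532 -1.37957687]
```

View pics/w7.png

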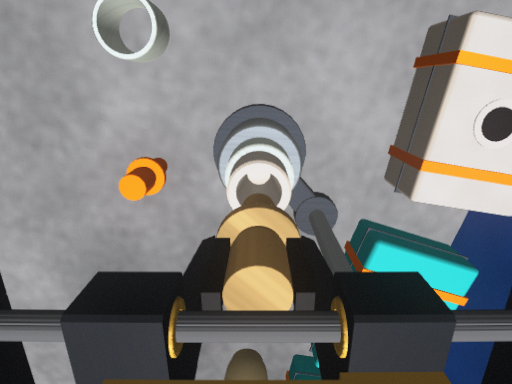

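The held plug is centred over the seated mould, whose mouth is near (259,185). I'll lower it.

>>> {"method": "move_arm", "body": {"motion": [-0.13,0.02,1,0,-1,-0.13,0.02,3,0,-1,-0.13,0.02,5,0,-1,-0.13,0.02,6.5,0,-1,-0.13,0.02,7.2,0,-1,-0.13,0.02,7.4,0,-1,-0.13,0.02,7.4,0,-1,-0.13,0.02,7.4,0,-1]}}

```text
clock: 22.15
tool_pos: [0.628, 0.0093, 0.2716]
ee_rot: [1.912, 2.491, 0.001]
force: [-0.5, 0.3, -0.4]
grip_width: 0.321
grip_force: 30.0
```

```bash
python3 - <<'E'
from h import *
im,W=check(.0288,.015,.18,.027,[.6273,.0103])
s=get_state();print(s["force"],s["ft_torque"])
E
```

```text
tcp [0.628  0.0093 0.2716] held mm [-0.02 -0.28] 48 seat mm [ 0.81 -1.09] 41 world [0.6268 0.0098] => seat-held [ 0.84 -0.82]
[ 0.11684317 -0.78357545 -0.30063358] [-0.0115409  -0.12887137  0.03175276]
```

>>> {"method": "move_arm", "body": {"motion": [0.06,-0.07,0.1,0,-1,0.06,-0.07,0.4,0,-1,0.06,-0.07,0.7,0,-1,0.06,-0.07,0.9,0,-1,0.06,-0.07,1.0,0,-1,0.06,-0.07,1.0,0,-1,0.06,-0.07,1.0,0,-1]}}

```text
clock: 23.08
tool_pos: [0.6269, 0.0097, 0.2608]
ee_rot: [1.913, 2.492, 0.0]
force: [0.2, -0.1, -1.2]
grip_width: 0.327
grip_force: 30.0
```

```bash
python3 - <<'E'
from h import *
im,W=check(.0288,.015,.18,.027,[.6273,.0103])
s=get_state();print(s["force"],s["ft_torque"])
E
```

```text
tcp [0.6269 0.0097 0.2608] held mm [-0.   -0.26] 50 seat mm [ 0.1 -0. ] 36 world [0.6269 0.0098] => seat-held [0.11 0.26]
[ 0.06566182  0.18849794 -1.2164687 ] [ 0.01564414 -0.05346487 -0.00717317]
```

>>> {"method": "move_arm", "body": {"motion": [0.01,0.02,0.06,0,-1,0.01,0.02,0.12,0,-1,0.01,0.02,0.18,0,-1,0.01,0.02,0.24,0,-1,0.01,0.02,0.28,0,-1,0.01,0.02,0.28,0,-1]}}

```text
clock: 23.88
tool_pos: [0.627, 0.0098, 0.2582]
ee_rot: [1.913, 2.492, 0.0]
force: [-0.2, 0.4, 1.3]
grip_width: 0.328
grip_force: 30.0
```

```bash
python3 - <<'E'
from h import *
im,W=check(.0288,.015,.18,.027,[.6273,.0103])
s=get_state();print(s["force"],s["ft_torque"])
m=(np.hypot(W[...,0]-.627,W[...,1]-.01)<.013)&(W[...,2]>.22)&(W[...,2]<.25);print(np.median(W[m][:,2]))
E
```

```text
tcp [0.627  0.0098 0.2582] held mm [ 0.03 -0.18] 50 seat mm [-0.04 -0.16] 36 world [0.6269 0.0098] => seat-held [-0.07  0.03]
[-1.2519741  -0.65167978  0.93447184] [ 0.00143496  0.08979964 -0.0052084 ]
0.22951150938144593
```

>>> {"method": "move_arm", "body": {"motion": [0,0,0.05,0,0,0,0,0.05,0,1,0,0,0,0,1,0,0,-0.5,0,1,0,0,-3,0,1,0,0,-7,0,1,1,-4,-9,0,1,2.5,-9,-9,0,1,4,-13,-9,0,1,4.5,-15,-9,0,1,4.5,-15,-9,0,1]}}

```text
clock: 25.3
tool_pos: [0.4698, 0.0147, 0.3488]
ee_rot: [1.912, 2.491, 0.001]
force: [0.3, -0.2, -0.5]
grip_width: 0.997
grip_force: 0.0
```

```bash
python3 - <<'E'
from h import *
for n in("scene","top"):
  im,d,W,M=cloud(n)
  if n=="scene": cv2.imwrite("pics/s9.png",im)
  for H,r in((.23,.015),(.188,.0235),(.18,.027),(.14,.033),(.1,.046)):
    print(n,H,*top_disc(W,.628,.012,H-.004,H+.004,r+.006))
E
```

```text
scene 0.23 [0.62796909 0.01026974] 0.015974946320056915 85 0.22923107587098457
scene 0.188 [0.62980473 0.01046801] 0.024481644853949547 106 0.18727567974672643
scene 0.18 [0.63008976 0.0124887 ] 0.026900261640548706 71 0.17939168427432206
scene 0.14 [0.63063347 0.01197236] 0.03316232189536095 107 0.1396427931711125
scene 0.1 [0.63097537 0.01346247] 0.04454752802848816 230 0.0993241016725287
top 0.23 [0.62748289 0.01173495] 0.01489203330129385 62 0.2301615195159411
top 0.188 [0.62894976 0.01008566] 0.02485860139131546 49 0.18711644688392015
top 0.18 [0.62636262 0.01189825] 0.026483289897441864 34 0.1812824251374674
top 0.14 [0.62832814 0.01194475] 0.03285079449415207 27 0.1403647515633002
top 0.1 [0.63106287 0.0129485 ] 0.04456830397248268 56 0.09978201220913163
```

View pics/s9.png

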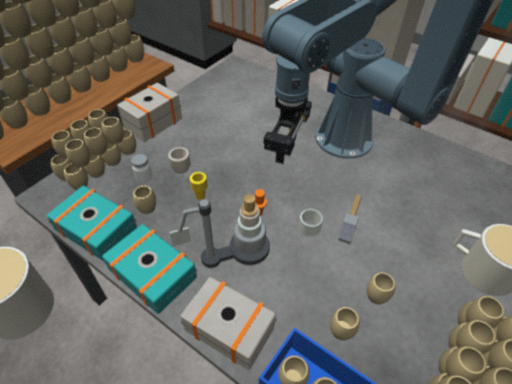

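The stack stands upright and fully seated at (250,230), with the tops at the expected 0.14, 0.18 and 0.23 m. The bystanders are where they were.

```bash
python3 -c "
from cell import *
print(job_done())"
```

```text
the job is handed in; nothing more can be done
None
```

The sleeve, mould and plug are seated in that order, the last camera check showed all three at their home heights and the bystanders unmoved, and I handed the job in at about 25 s; no verdict came back.

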